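Find the heavier can of screws on the balance

ROBOT

A 7-joint arm with a two-finger parallel gripper is mounted at the origin on a cart in front of the work surface, level with it; the furniture and walls round the work are solid. World frame = base frame: x ahead of the robot, y to its left, z up, the work surface at z = 0. Lengths are in m, angles in rad, forces in N, time in s.
With the tool pointing down it reaches from about 0.425 to 0.975 m from the base axis. Payload 16.7 kg.
Tool frame: the origin (TCP) lies at the very end of the fingers, on their centre line; the grasp point (between the pads) lies 19 mm behind it; z points along the fingers, y is the line along which they close (so a half turn about z gives the same grasp; the last joint's range is limited). The gripper opens to 85 mm and grips with 20 to 120 N. Pads are 22 mm wide; open, the fingers measure 114 mm over their backs; the gripper's body (76 mm by 85 mm) begins 54 mm behind the grasp point. The pads swing forward as they close: fully open they stand 13 mm farther back than shut.
Start: joints at [-1.302, 0.426, 0.074, 1.606, -0.034, 1.111, -0.067], TCP at [0.274, 0.617, 0.231] pointing down, gripper open.
Joint ranges: [-2.85, 2.85], [-0.5, 2.14], [-1.23, 1.37], [0.21, 2.46], [-1.02, 4.16], [0.16, 2.05], [-2.73, 2.73]. Speed limits (rad/s): [1.89, 1.89, 2.39, 2.39, 3.01, 3.01, 3.01].

INTERFACE

Orientations are given as [roll, pitch, yaw] about the fixed x, y, z axes, in that order (R = Rz(yaw) Ry(pitch) Rx(roll)).
In Python, from workcell import r gives the robot as it stands.
- The arm moves only by the tool apply_moves, never from a script. Its arguments are lists of equal length, an entry for each row: "offset": the shift along the tool's x, y, z in mm, a list of three; "delta_rot": the turn, a rotation vector about the tool's x, y, z in rad, a list of three; "gripper": the opening in per cent of the stroke, from 0 (shut) to 100 (fully open). A call has 1 to 8 rows; each row shifts and turns the commanded pose from where the row before left it, along the tool's axes as they then stand; what a row does not reach is not made up. A row lasts 1/10 s, in which the tool goes at most 50 mm and 8.59 degrees, less where a joint would pass 70% of its speed; a pose out of reach is approached as far as the arm can. A call is refused whole if a number of a shift passes 50 or a number of a turn 0.15, either way. A call with a gripper value outside its range is refused whole. The fingers move at their own pace and stop on an object; "newtons" is the grip in N (left out, the last holds). Time passes only in rows, so rows that do not move let the fingers close. It gives the time, the measured TCP pose, the force, the opening and the grip force at its end, in the units of the state.
- r.sense(): the state, without advancing time (a new reading comes with each control period).
- r.read_camera(name): name is "scene" or "top" or "wrist"; returns a dict with "color" (420x560x3 uint8, red, green, blue), "z_map" (420x560 float32, m along the optical axis (not along the pixel's ray), 0 where there is no reading), "K" (3x3 intrinsics, pixels), "T" (4x4, takes a point from camera to world coordinates). Camera axes: x right, y down, z forward; pixel columns grow to the right and rows downward; lengths in m; the calibration is good to about 2 mm. A picture is of the moment at which its call begins.
- r.job_done(): hands the job in; it is judged then, once.
The state is a dict: "time_s": time; "joints": joint angles; "qd": joint speeds; "effort": joint torques, N m; "eef_pos": TCP position; "tcp_rot": TCP orientation; "wrist_force": force on the tool from outside, world axes, zero at the start; "wrist_torque": the same for the moment, N m; "width": finger opening in m; "gripper_force": force on a finger pad.
Only numpy, scipy, OpenCV 4.12 (cv2) and the standard library are available. Lean on these libraries where they do the work, as an engineer would, in place of code of your own. Each camera call takes 0.05 s, during which the arm holds its last target. There are 200 camera calls.

TASK

Two look-alike lidded film cans hold screws: one stands on the left pan of the balance, the other on the desk. Set the one from the desk upright on the empty pan and let go, see which can is the heavier (its pan is the one that stays or goes down), then stand the heavier can upright in the pine tray and leave the lighter one standing on its pan.

Things in the scene. Friction and masses are not known exactly. Their poses are not given: they have to be found in the camera images.
- can_1: Black film can with a grey lid, screws inside (40 to 120 g in all), on the left pan at the start. Upright cylinder 53 mm tall: body 32 mm in diameter up to 45 mm, lid 34 mm in diameter above. Origin: centre of its underside, z up.
- can_2: Black film can with a grey lid, same look and size as the other (53 mm tall, body 32 mm, lid 34 mm in diameter), on the desk at the start, on the other side of the balance from the tray (left or right). It weighs 40 to 120 g in all. Origin: centre of its underside, z up.
- left_pan (a point): Centre of the left (+y) pan's floor, on its upper face, where a can's underside stands. Round aluminium pan 84 mm across the rim, flat floor about 72 mm across, rim 4 mm above the floor. The pans stay level and are linked: as one goes down 30 mm the other rises 30 mm; floor 47 mm above the desk when down, 77 mm when up. The balance has no spring: the pan with the heavier load goes down to its stop within about 2 s and stays there; at the start the left one, loaded, is down.
- right_pan (a point): Centre of the right (-y) pan's floor, like the left one, 200 mm from it across the balance (a grey base 280 x 90 mm with a pillar and scale plate up to 95 mm high half-way between the pans). Empty and up at the start. When the heavier can is lifted off one pan, the other pan goes down with its can.
- tray: Shallow pine tray, open on top, loose on the desk to the left or right of the balance: 150 (its x) x 170 (its y) mm outside, walls 10 mm thick and 34 mm high, floor 5 mm thick. Origin: centre of its underside, z up.
Things that resemble listed ones, but are neither listed nor needed, are in the scene too. Leave any purple look-alike of the can_2 alone.

How it is judged:
On the way:
1. the two cans stand upright, one on each pan, released and at rest, for half a second (((horizontal distance between can_1 and left_pan below 0.025 m and z of can_1 in the frame of left_pan between -0.004 and 0.008 m and angle between each of can_1, can_2's own z axis and vertical below 0.17 rad and linear speed of each of can_1, can_2 below 0.03 m/s and horizontal distance between can_2 and right_pan below 0.025 m and z of can_2 in the frame of right_pan between -0.004 and 0.008 m) or (horizontal distance between can_1 and right_pan below 0.025 m and z of can_1 in the frame of right_pan between -0.004 and 0.008 m and angle between each of can_1, can_2's own z axis and vertical below 0.17 rad and linear speed of each of can_1, can_2 below 0.03 m/s and horizontal distance between can_2 and left_pan below 0.025 m and z of can_2 in the frame of left_pan between -0.004 and 0.008 m)) and contact force between each of can_1, can_2 and the fingers below 0.1 N), for 0.5 s.
At the end, for the whole second after the job is handed in: The heavier can (either, if within 5 %) stands on the tray floor, centre within 55 mm (x) and 65 mm (y) of the tray's; the lighter stands on a pan's floor within 25 mm of its centre; both within 10 degrees of upright and at rest (((x of can_1 in the frame of tray between -0.055 and 0.055 m and y of can_1 in the frame of tray between -0.065 and 0.065 m and z of can_1 in the frame of tray below 0.015 m and angle between can_1's own z axis and vertical below 0.17 rad and linear speed of can_1 below 0.03 m/s and ((horizontal distance between can_2 and left_pan below 0.025 m and z of can_2 in the frame of left_pan between -0.004 and 0.008 m and angle between can_2's own z axis and vertical below 0.17 rad and linear speed of can_2 below 0.03 m/s) or (horizontal distance between can_2 and right_pan below 0.025 m and z of can_2 in the frame of right_pan between -0.004 and 0.008 m and angle between can_2's own z axis and vertical below 0.17 rad and linear speed of can_2 below 0.03 m/s)) and contact force between can_2 and anything else below 0.824 N) or (x of can_2 in the frame of tray between -0.055 and 0.055 m and y of can_2 in the frame of tray between -0.065 and 0.065 m and z of can_2 in the frame of tray below 0.015 m and angle between can_2's own z axis and vertical below 0.17 rad and linear speed of can_2 below 0.03 m/s and ((horizontal distance between can_1 and left_pan below 0.025 m and z of can_1 in the frame of left_pan between -0.004 and 0.008 m and angle between can_1's own z axis and vertical below 0.17 rad and linear speed of can_1 below 0.03 m/s) or (horizontal distance between can_1 and right_pan below 0.025 m and z of can_1 in the frame of right_pan between -0.004 and 0.008 m and angle between can_1's own z axis and vertical below 0.17 rad and linear speed of can_1 below 0.03 m/s)) and contact force between can_2 and anything else above 0.746 N))); the robot touches nothing.
It also fails if it takes over 61 s, if anything falls off the work surface, if the arm or the gripper's body presses on something with over 40 N, if the wrist force passes 120 N, or if a joint passes its speed limit or range.

## Working session

There is one attempt and no reset: what is moved stays moved. The work goes in short steps, Python scripts to look and compute and a tool call to move; the robot and the scene stay as the last step left them, time stands still between calls to the robot, and variables do not carry over. Pictures are saved under pics/ and viewed, at most 10 in all, crops included, and the job is handed in when it is done.

Besides the shell and the picture viewer there is one more tool, called after "Emit:" as name(argument=value, ...) on one line, values as JSON. apply_moves: Moves the arm, as the interface text tells. Its arguments: {"type":"object","properties":{"offset":{"type":"array","items":{"type":"array","items":{"type":"number"}}},"delta_rot":{"type":"array","items":{"type":"array","items":{"type":"number"}}},"gripper":{"type":"array","items":{"type":"number"}},"newtons":{"type":"number"}},"required":["offset","delta_rot","gripper"]}

```bash
mkdir -p pics; cat > h.py <<'E'
import numpy as np, cv2, pickle
from workcell import r
def snap(name,tag):
    d=r.read_camera(name); pickle.dump(d,open(f'pics/{tag}.pkl','wb'))
    cv2.imwrite(f'pics/{tag}.png',d['color'][:,:,::-1]); return d
def pt(d,u,v,z=None):
    Zd=z if z else np.median([x for x in d['z_map'][v-1:v+2,u-1:u+2].ravel() if x>0])
    p=np.linalg.inv(d['K'])@[u,v,1]*Zd
    return (d['T']@[*p,1])[:3].round(4)
def ld(tag): return pickle.load(open(f'pics/{tag}.pkl','rb'))
E
python3 - <<'E'
from h import *
a=snap('top','top0');b=snap('scene','sc0')
cv2.imwrite('pics/both.png',cv2.resize(np.vstack([a['color'],b['color']])[:,:,::-1],(800,1200))[:600])
s=r.sense();print(s['eef_pos'],s['tcp_rot'],s['width'],s['time_s']);print(a['T'].round(3),a['K'])
E
```

```text
[0.27377409 0.61660119 0.23069667] [-3.14047133e+00  7.80698025e-05  2.72373062e+00] 0.08543554854289641 0.1
[[ 0.105 -0.973  0.204  0.288]
 [-0.994 -0.104  0.019  0.002]
 [ 0.003 -0.205 -0.979  1.101]
 [ 0.     0.     0.     1.   ]] [[478.12742647   0.         273.40651081]
 [  0.         478.12742647 213.59993714]
 [  0.           0.           1.        ]]
```

View pics/top0.png

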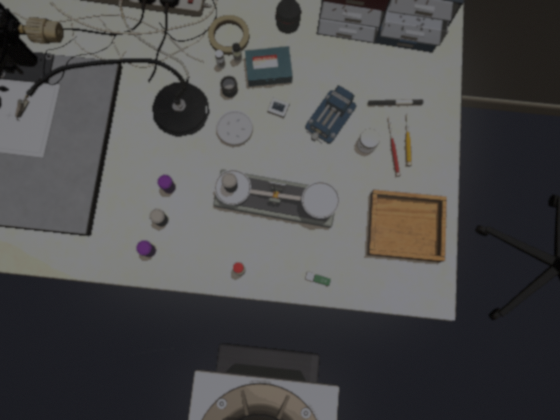

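View pics/sc0.png

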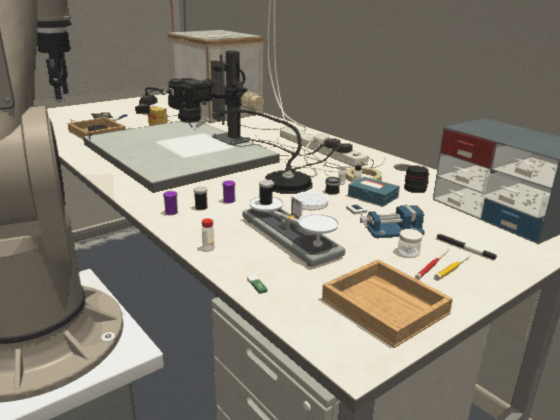

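The top view shows can_2 (grey lid) at about (158,216), between two purple cans. can_1 is on the left pan at (230,181), the right pan is at (319,200) and the tray is at (407,226). Next I'll measure these from an enlarged crop.

```bash
python3 - <<'E'
from h import *
d=ld('top0')
im=d['color'][150:270,130:350,::-1]
cv2.imwrite('pics/crop0.png',cv2.resize(np.clip(im*1.5,0,255).astype('uint8'),None,fx=3.6,fy=3.6,interpolation=cv2.INTER_CUBIC))
for n,u,v in [('can2',158,216),('p1',165,183),('p2',145,248),('can1',230,181),('lp',238,196),('rp',319,200),('tray',407,226),('tl',372,193),('tr',443,197),('br',440,258),('bl',372,254),('red',238,268),('pill',277,196)]: print(n,pt(d,u,v))
E
```

```text
can2 [0.474  0.2777 0.0536]
p1 [0.5513 0.2738 0.0535]
p2 [0.4    0.2956 0.0518]
can1 [0.559  0.1222 0.1002]
lp [0.5402 0.1061 0.0471]
rp [ 0.5433 -0.0754  0.0758]
tray [ 0.5202 -0.2897  0.0069]
tl [ 0.5856 -0.2002  0.0252]
tr [ 0.5911 -0.3617  0.0337]
br [ 0.4494 -0.3595  0.0343]
bl [ 0.4437 -0.2094  0.0241]
red [0.3766 0.0849 0.0674]
pill [0.5485 0.018  0.0517]
```

View pics/crop0.png

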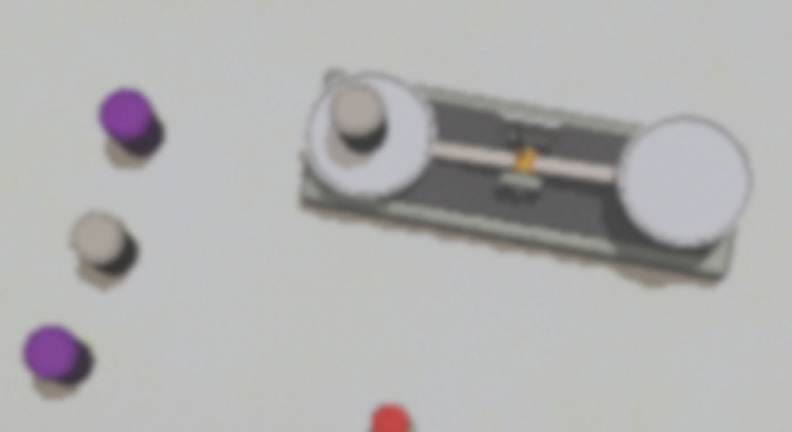

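The enlarged crop (3.6x, offset 130,150) puts the can_2 lid at (98,238), the can_1 lid at (357,110), and the pan rims at (372,135) and (684,181). I'll intersect those rays with the known heights.

```bash
cat >> h.py <<'E'
def rp(d,u,v,h):
    q=d['T'][:3,:3]@np.linalg.inv(d['K'])@[u,v,1]; o=d['T'][:3,3]
    return (o+q*(h-o[2])/q[2]).round(4)
def cloud(d):
    v,u=np.mgrid[:420,:560]; Z=d['z_map']
    P=(np.stack([u,v,np.ones_like(u)],-1)@np.linalg.inv(d['K']).T)*Z[...,None]
    return P@d['T'][:3,:3].T+d['T'][:3,3]
def blob(d,c,rad,lo,hi):
    P=cloud(d); m=(np.hypot(P[...,0]-c[0],P[...,1]-c[1])<rad)&(P[...,2]>lo)&(P[...,2]<hi)&(d['z_map']>0)
    q=P[m]; (cx,cy),rr=cv2.minEnclosingCircle(q[:,:2].astype('float32'))
    return len(q),q.mean(0).round(4),(round(cx,4),round(cy,4),round(rr,4))
E
python3 - <<'E'
from h import *
d=ld('top0')
for n,u,v,h in [('can2',98,238,.053),('can1',357,110,.1),('lp',372,135,.051),('rp',684,181,.081)]: print(n,rp(d,u/3.6+130,v/3.6+150,h))
print(blob(d,(.474,.278),.03,.046,.06),blob(d,(.559,.122),.03,.09,.11))
P=cloud(d);m=(P[...,2]>.028)&(P[...,2]<.04)&(P[...,1]<-.15)&(P[...,1]>-.42)&(P[...,0]>.38)&(P[...,0]<.66)
print(cv2.minAreaRect(P[m][:,:2].astype('float32')))
E
```

```text
can2 [0.4737 0.2796 0.053 ]
can1 [0.5598 0.1241 0.1   ]
lp [0.5579 0.1187 0.051 ]
rp [ 0.5416 -0.0772  0.081 ]
(188, array([0.475 , 0.2809, 0.0521]), (0.4758, 0.2814, 0.0179)) (191, array([0.5612, 0.1252, 0.099 ]), (0.5623, 0.1252, 0.0174))
((0.5192967653274536, -0.2851850986480713), (0.15205451846122742, 0.17197927832603455), 0.4652610719203949)
```

```bash
cat >> h.py <<'E'
from scipy.spatial.transform import Rotation as Ro
def plan(target,yaw,n):
    s=r.sense(); R=Ro.from_euler('xyz',s['tcp_rot']); p=np.array(s['eef_pos'])
    G=Ro.from_euler('xyz',[np.pi,0,yaw]); w=(R.inv()*G).as_rotvec()/n
    d=(np.array(target)-p)/n*1000
    print('rot/row',w.round(3),'max',np.abs(w).max().round(3),'time',s['time_s'],'pos',p.round(4))
    for i in range(n): print((R*Ro.from_rotvec(w*i)).inv().apply(d).round(1).tolist())
E
python3 -c "
from h import *
plan([.4745,.28,.15],np.pi,9)"
```

```text
rot/row [-0.    -0.    -0.046] max 0.046 time 0.1 pos [0.2738 0.6166 0.2307]
[-35.6, -25.1, 9.0]
[-34.4, -26.7, 9.0]
[-33.1, -28.3, 9.0]
[-31.7, -29.8, 9.0]
[-30.3, -31.3, 9.0]
[-28.8, -32.6, 9.0]
[-27.3, -33.9, 9.0]
[-25.7, -35.2, 9.0]
[-24.0, -36.3, 9.0]
```

Emit:
apply_moves(offset=[[-36,-25,9],[-34,-27,9],[-33,-28,9],[-32,-30,9],[-30,-31,9],[-29,-33,9],[-27,-34,9],[-26,-35,9]], delta_rot=[[0,0,-0.046],[0,0,-0.046],[0,0,-0.046],[0,0,-0.046],[0,0,-0.046],[0,0,-0.046],[0,0,-0.046],[0,0,-0.046]], gripper=[100,100,100,100,100,100,100,100])

```text
time_s: 0.9
eef_pos: [0.4525, 0.3157, 0.1589]
tcp_rot: [-3.141, -0.0, 3.094]
wrist_force: [0.7, 0.5, -0.1]
width: 0.0857
gripper_force: 0.0
```

Emit:
apply_moves(offset=[[-24,-36,9],[0,0,0],[0,0,0]], delta_rot=[[0,0,-0.046],[0,0,0],[0,0,0]], gripper=[100,100,100])

```text
time_s: 1.2
eef_pos: [0.4745, 0.2793, 0.15]
tcp_rot: [-3.141, -0.001, 3.135]
wrist_force: [-0.4, 0.8, -0.0]
width: 0.0856
gripper_force: 0.0
```

```bash
python3 - <<'E'
from h import *
d=snap('wrist','w1')
print(blob(d,(.4745,.28),.035,.046,.06)); print(r.sense()['tcp_rot'])
plan([.4745,.28,.15],np.pi,1)
E
```

```text
(1628, array([0.4753, 0.2823, 0.0513]), (0.4763, 0.2822, 0.0172))
[ 3.14151956e+00 -4.19985049e-04  3.13708042e+00]
rot/row [ 0.    -0.    -0.005] max 0.005 time 1.25 pos [0.474  0.2806 0.1502]
[-0.5, -0.6, 0.2]
```

View pics/w1.png

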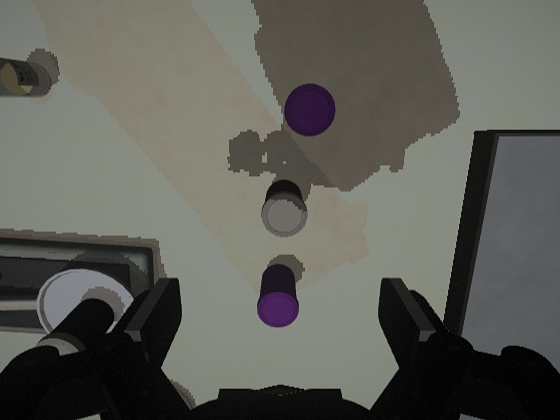

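The wrist view shows the can_2 lid at (284,214) between the purple cans, with clear finger paths on both sides. The can is at (0.4755, 0.282), so I'll correct by about 1.5 mm and descend.

Emit:
apply_moves(offset=[[-1.5,1.5,30],[0,0,40],[0,0,40],[0,0,20],[0,0,10],[0,0,0]], delta_rot=[[0,0,0],[0,0,0],[0,0,0],[0,0,0],[0,0,0],[0,0,0]], gripper=[100,100,100,100,100,100])

```text
time_s: 1.85
eef_pos: [0.4748, 0.2826, 0.0095]
tcp_rot: [-3.141, -0.001, 3.139]
wrist_force: [0.8, -0.2, 0.6]
width: 0.0855
gripper_force: 0.0
```

Emit:
apply_moves(offset=[[0,0,0],[0,0,0],[0,0,0],[0,0,0],[0,0,0],[0,0,0],[0,0,0],[0,0,0]], delta_rot=[[0,0,0],[0,0,0],[0,0,0],[0,0,0],[0,0,0],[0,0,0],[0,0,0],[0,0,0]], gripper=[30,30,30,30,30,30,30,30], newtons=25)

```text
time_s: 2.65
eef_pos: [0.4763, 0.2821, 0.0112]
tcp_rot: [3.141, 0.001, 3.138]
wrist_force: [-0.3, -0.1, 8.1]
width: 0.033
gripper_force: 24.0
```

Emit:
apply_moves(offset=[[0,0,-10],[0,0,-30],[0,0,-40],[0,0,-40],[0,0,-30],[0,0,0]], delta_rot=[[0,0,0],[0,0,0],[0,0,0],[0,0,0],[0,0,0],[0,0,0]], gripper=[30,30,30,30,30,30])

```text
time_s: 3.25
eef_pos: [0.4775, 0.2828, 0.1651]
tcp_rot: [3.137, 0.005, 3.137]
wrist_force: [-0.1, 0.2, -0.3]
width: 0.0326
gripper_force: 25.2
```

```bash
python3 - <<'E'
from h import *
plan([.5420,-.0780,.155],np.pi,10)
E
```

```text
rot/row [ 0.     0.001 -0.   ] max 0.001 time 3.25 pos [0.4775 0.2828 0.1651]
[-6.6, -36.1, 0.9]
[-6.6, -36.1, 0.9]
[-6.6, -36.1, 0.9]
[-6.6, -36.1, 0.9]
[-6.5, -36.1, 0.9]
[-6.5, -36.1, 1.0]
[-6.5, -36.1, 1.0]
[-6.5, -36.1, 1.0]
[-6.5, -36.1, 1.0]
[-6.5, -36.1, 1.0]
```

Emit:
apply_moves(offset=[[-6,-30,0],[-6,-40,0],[-7,-40,2],[-7,-40,2],[-7,-40,2],[-7,-40,2],[-7,-40,2],[-7,-40,0]], delta_rot=[[0,0,0],[0,0,0],[0,0,0],[0,0,0],[0,0,0],[0,0,0],[0,0,0],[0,0,0]], gripper=[30,30,30,30,30,30,30,30])

```text
time_s: 4.05
eef_pos: [0.5281, -0.0301, 0.1501]
tcp_rot: [3.142, -0.001, 3.138]
wrist_force: [0.9, 1.0, -1.1]
width: 0.0329
gripper_force: 25.2
```

Emit:
apply_moves(offset=[[-7,-35,0],[-6,-16,0],[0,0,0],[0,0,0]], delta_rot=[[0,0,0],[0,0,0],[0,0,0],[0,0,0]], gripper=[30,30,30,30])

```text
time_s: 4.45
eef_pos: [0.5409, -0.0793, 0.1501]
tcp_rot: [3.141, -0.001, 3.137]
wrist_force: [0.1, 0.0, -0.6]
width: 0.0327
gripper_force: 25.2
```

```bash
python3 - <<'E'
from h import *
d=snap('wrist','w2'); s=snap('scene','s2')
s=r.sense(); print(s['eef_pos'],s['tcp_rot'])
P=cloud(d)
m=(np.hypot(P[...,0]-.542,P[...,1]+.078)<.06)&(P[...,2]>.07)&(P[...,2]<.085); q=P[m]
print(len(q),q.min(0),q.max(0),np.median(q,0))
E
```

```text
[ 0.54101191 -0.07836706  0.15016942] [ 3.14119571e+00 -5.22598711e-04  3.13896320e+00]
8908 [ 0.50367027 -0.11869507  0.07318699] [ 0.57770037 -0.03612877  0.08154109] [ 0.53656467 -0.07716323  0.07595228]
```

View pics/w2.png

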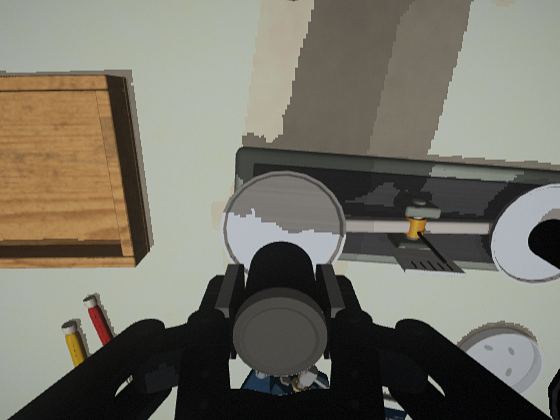

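The held can is just above the right pan, whose rim is centred at about (284,225) in this view. From the depth data the pan centre is (0.544, -0.0775) and its floor is at about 0.077, so I'll lower and release.

Emit:
apply_moves(offset=[[-3,1,20],[0,0,20],[0,0,13],[0,0,6],[0,0,3],[0,0,0],[0,0,0]], delta_rot=[[0,0,0],[0,0,0],[0,0,0],[0,0,0],[0,0,0],[0,0,0],[0,0,0]], gripper=[30,30,30,30,30,30,30])

```text
time_s: 5.25
eef_pos: [0.5447, -0.0785, 0.0889]
tcp_rot: [3.142, 0.001, 3.138]
wrist_force: [0.8, 0.4, -1.1]
width: 0.0327
gripper_force: 25.2
```

```bash
python3 - <<'E'
from h import *
d=snap('scene','s3')
P=cloud(d); print(r.sense()['eef_pos'],r.sense()['wrist_force'])
im=d['color'][150:270,190:350,::-1]
cv2.imwrite('pics/s3c.png',cv2.resize(im,None,fx=4.5,fy=4.5,interpolation=cv2.INTER_CUBIC))
E
```

```text
[ 0.5447477  -0.0785423   0.08896684] [-0.6650163  -0.08573401 -0.72851139]
```

View pics/s3c.png

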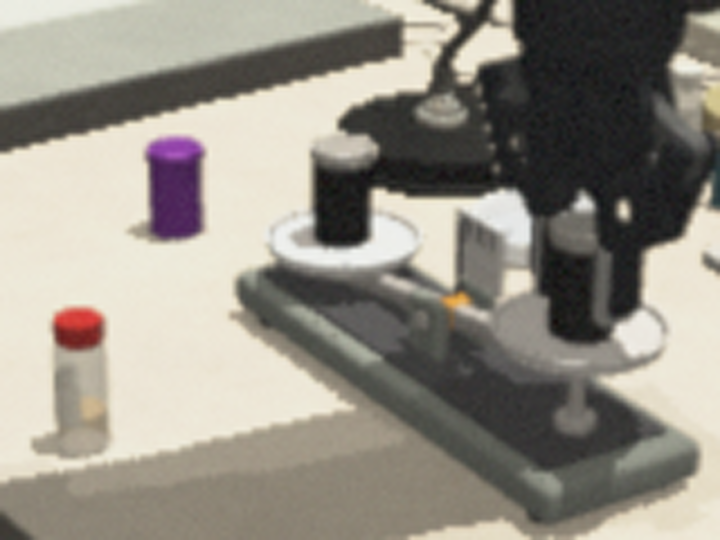

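In this scene crop can_2 stands upright inside the right pan's rim at about (575,330), a millimetre or so above the floor. I'll go down 2 mm and open slowly.

Emit:
apply_moves(offset=[[0,0,2],[0,0,0],[0,0,0],[0,0,0],[0,0,0],[0,0,0],[0,0,0],[0,0,0]], delta_rot=[[0,0,0],[0,0,0],[0,0,0],[0,0,0],[0,0,0],[0,0,0],[0,0,0],[0,0,0]], gripper=[30,30,42,46,50,60,75,85])

```text
time_s: 6.1
eef_pos: [0.5443, -0.0785, 0.0863]
tcp_rot: [-3.142, -0.0, 3.138]
wrist_force: [0.2, 0.4, 0.6]
width: 0.0724
gripper_force: 0.0
```

Emit:
apply_moves(offset=[[0,0,0],[0,0,0],[0,0,-10],[0,0,-30],[0,0,-40],[0,0,-40],[0,0,0],[0,0,0]], delta_rot=[[0,0,0],[0,0,0],[0,0,0],[0,0,0],[0,0,0],[0,0,0],[0,0,0],[0,0,0]], gripper=[100,100,100,100,100,100,100,100])

```text
time_s: 6.9
eef_pos: [0.5448, -0.0785, 0.2079]
tcp_rot: [3.141, 0.002, 3.138]
wrist_force: [0.3, 0.2, -0.7]
width: 0.085
gripper_force: 0.0
```

Emit:
apply_moves(offset=[[0,0,0],[0,0,0],[0,0,0],[0,0,0],[0,0,0],[0,0,0],[0,0,0],[0,0,0]], delta_rot=[[0,0,0],[0,0,0],[0,0,0],[0,0,0],[0,0,0],[0,0,0],[0,0,0],[0,0,0]], gripper=[100,100,100,100,100,100,100,100])

```text
time_s: 7.7
eef_pos: [0.5443, -0.0785, 0.2063]
tcp_rot: [-3.142, -0.0, 3.138]
wrist_force: [-0.7, 0.5, 0.4]
width: 0.0855
gripper_force: 0.0
```

Emit:
apply_moves(offset=[[0,0,0],[0,0,0],[0,0,0],[0,0,0],[0,0,0],[0,0,0],[0,0,0],[0,0,0]], delta_rot=[[0,0,0],[0,0,0],[0,0,0],[0,0,0],[0,0,0],[0,0,0],[0,0,0],[0,0,0]], gripper=[100,100,100,100,100,100,100,100])

```text
time_s: 8.5
eef_pos: [0.5443, -0.0785, 0.2063]
tcp_rot: [-3.142, -0.0, 3.138]
wrist_force: [-0.5, 0.7, -0.2]
width: 0.0855
gripper_force: 0.0
```

```bash
python3 - <<'E'
from h import *
d=snap('scene','s4'); w=snap('wrist','w4')
for c in [(.561,.125),(.544,-.0775)]:
    for D in (d,w):
        try: print(c,blob(D,c,.035,.092,.14), blob(D,c,.05,.04,.085)[1])
        except Exception as e: print(e)
im=d['color'][150:270,190:350,::-1]
cv2.imwrite('pics/s4c.png',np.vstack([cv2.resize(im,(560,300)),cv2.resize(w['color'][:,:,::-1],(560,300))]))
E
```

```text
(0.561, 0.125) (261, array([0.5564, 0.1179, 0.1159]), (0.561, 0.1228, 0.0181)) [0.5561 0.1133 0.0756]
(0.561, 0.125) (1622, array([0.5595, 0.1134, 0.1121]), (0.5628, 0.1235, 0.0163)) [0.5581 0.1124 0.0756]
(0.544, -0.0775) (143, array([ 0.5402, -0.082 ,  0.0993]), (0.5444, -0.0804, 0.0185)) [ 0.5384 -0.0839  0.0551]
(0.544, -0.0775) (1538, array([ 0.5439, -0.0781,  0.0983]), (0.545, -0.0782, 0.0171)) [ 0.5397 -0.0766  0.0479]
```

View pics/s4c.png

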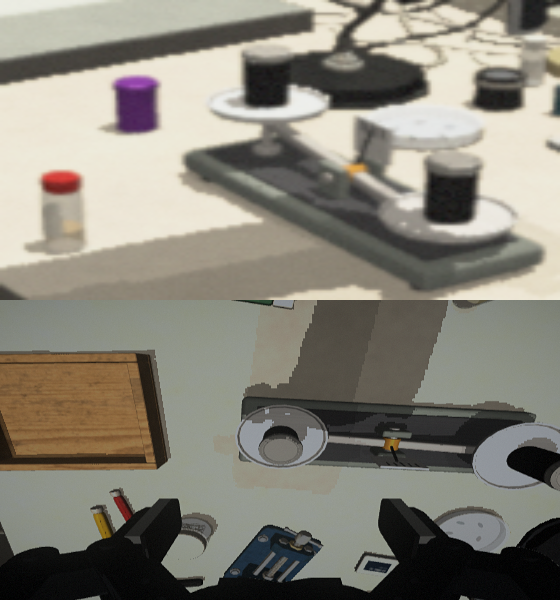

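can_2's pan went down to its lid height of about 0.10, while the left pan with can_1 went up. In the wrist view (lower half) can_2 stands inside the right pan at about (283,445), upright and at rest. can_2 is the heavier, so I'll pick it up again.

Emit:
apply_moves(offset=[[-0.5,0.5,30],[0,0,40],[0,0,40],[0,0,25],[0,0,12],[0,0,0]], delta_rot=[[0,0,0],[0,0,0],[0,0,0],[0,0,0],[0,0,0],[0,0,0]], gripper=[100,100,100,100,100,100])

```text
time_s: 9.2
eef_pos: [0.5442, -0.0781, 0.0583]
tcp_rot: [-3.141, -0.002, 3.138]
wrist_force: [0.0, 0.2, 0.2]
width: 0.0851
gripper_force: 0.0
```

Emit:
apply_moves(offset=[[0,0,0],[0,0,0],[0,0,0],[0,0,0],[0,0,0],[0,0,0],[0,0,0],[0,0,0]], delta_rot=[[0,0,0],[0,0,0],[0,0,0],[0,0,0],[0,0,0],[0,0,0],[0,0,0],[0,0,0]], gripper=[30,30,30,30,30,30,30,30])

```text
time_s: 10.0
eef_pos: [0.5455, -0.078, 0.0603]
tcp_rot: [3.141, 0.002, 3.138]
wrist_force: [-1.1, 0.6, 8.4]
width: 0.0332
gripper_force: 24.0
```

Emit:
apply_moves(offset=[[0,0,-3],[0,0,-4],[0,0,-4],[0,0,-4],[0,0,-4],[0,0,-4],[0,0,-4],[0,0,-4]], delta_rot=[[0,0,0],[0,0,0],[0,0,0],[0,0,0],[0,0,0],[0,0,0],[0,0,0],[0,0,0]], gripper=[30,30,30,30,30,30,30,30])

```text
time_s: 10.8
eef_pos: [0.5448, -0.078, 0.0907]
tcp_rot: [-3.142, -0.0, 3.138]
wrist_force: [1.0, -0.3, -1.3]
width: 0.0332
gripper_force: 24.9
```

Emit:
apply_moves(offset=[[0,0,-5],[0,0,-20],[0,0,-30],[0,0,-10],[0,0,0]], delta_rot=[[0,0,0],[0,0,0],[0,0,0],[0,0,0],[0,0,0]], gripper=[30,30,30,30,30])

```text
time_s: 11.3
eef_pos: [0.5456, -0.078, 0.1566]
tcp_rot: [3.141, 0.003, 3.138]
wrist_force: [0.5, -0.2, -1.5]
width: 0.033
gripper_force: 25.1
```

```bash
python3 - <<'E'
from h import *
plan([.519,-.285,.15],np.pi,6)
E
```

```text
rot/row [ 0.     0.    -0.001] max 0.001 time 11.3 pos [ 0.5456 -0.078   0.1566]
[4.3, -34.5, 1.1]
[4.3, -34.5, 1.1]
[4.3, -34.5, 1.1]
[4.4, -34.5, 1.1]
[4.4, -34.5, 1.1]
[4.4, -34.5, 1.1]
```

Emit:
apply_moves(offset=[[3,-25,0],[4,-35,1],[5,-40,2],[5,-40,2],[5,-40,1],[4,-27,0],[0,0,0],[0,0,0]], delta_rot=[[0,0,0],[0,0,0],[0,0,0],[0,0,0],[0,0,0],[0,0,0],[0,0,0],[0,0,0]], gripper=[30,30,30,30,30,30,30,30])

```text
time_s: 12.1
eef_pos: [0.5173, -0.2849, 0.148]
tcp_rot: [3.141, -0.002, 3.137]
wrist_force: [0.0, 0.1, -1.5]
width: 0.0332
gripper_force: 25.1
```

Emit:
apply_moves(offset=[[0,0,30],[0,0,40],[0,0,35],[0,0,15],[0,0,8],[0,0,0]], delta_rot=[[0,0,0],[0,0,0],[0,0,0],[0,0,0],[0,0,0],[0,0,0]], gripper=[30,30,30,30,30,30])

```text
time_s: 12.7
eef_pos: [0.5181, -0.2844, 0.0211]
tcp_rot: [3.141, -0.001, 3.138]
wrist_force: [-0.0, 0.1, -1.5]
width: 0.0331
gripper_force: 25.1
```

```bash
python3 - <<'E'
from h import *
d=snap('scene','s5'); w=snap('wrist','w5')
s=r.sense();print(s['eef_pos'],s['wrist_force'])
cv2.imwrite('pics/s5c.png',np.vstack([cv2.resize(d['color'][170:350,190:460,::-1],(560,300)),cv2.resize(w['color'][:,:,::-1],(560,300))]))
E
```

```text
[ 0.51886995 -0.28508264  0.02251645] [-0.85362568 -0.53938193 -0.53878632]
```

View pics/s5c.png

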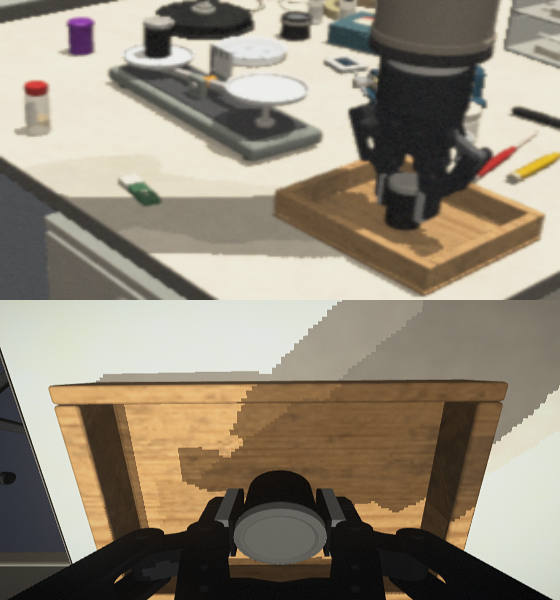

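can_2 hangs upright over the middle of the tray, at (405,205) in the upper half. can_1 still stands on the left pan, now down, at (158,42). Next I'll lower the last few millimetres and release.

Emit:
apply_moves(offset=[[0,0,3],[0,0,1.5],[0,0,0],[0,0,0],[0,0,0],[0,0,0],[0,0,0],[0,0,0]], delta_rot=[[0,0,0],[0,0,0],[0,0,0],[0,0,0],[0,0,0],[0,0,0],[0,0,0],[0,0,0]], gripper=[30,30,30,42,46,52,65,80])

```text
time_s: 13.6
eef_pos: [0.518, -0.2849, 0.0168]
tcp_rot: [-3.142, -0.0, 3.138]
wrist_force: [-0.3, -0.2, 0.4]
width: 0.0675
gripper_force: 0.0
```

Emit:
apply_moves(offset=[[0,0,0],[0,0,0],[0,0,-10],[0,0,-30],[0,0,-50],[0,0,-50],[0,0,-20],[0,0,0]], delta_rot=[[0,0,0],[0,0,0],[0,0,0],[0,0,0],[0,0,0],[0,0,0],[0,0,0],[0,0,0]], gripper=[90,90,90,90,90,90,90,90])

```text
time_s: 14.4
eef_pos: [0.5196, -0.2857, 0.1811]
tcp_rot: [-3.14, 0.006, 3.138]
wrist_force: [-0.7, 0.3, -0.3]
width: 0.077
gripper_force: 0.0
```

```bash
python3 - <<'E'
from h import *
d=snap('scene','s6'); w=snap('wrist','w6')
print(blob(w,(.519,-.285),.03,.048,.07), blob(d,(.561,.123),.035,.088,.14))
cv2.imwrite('pics/s6c.png',np.vstack([cv2.resize(d['color'][170:350,190:460,::-1],(560,300)),cv2.resize(w['color'][:,:,::-1],(560,300))]))
E
```

```text
(1401, array([ 0.5174, -0.2854,  0.0563]), (0.5182, -0.2853, 0.0172)) (128, array([0.5582, 0.1203, 0.0976]), (0.5614, 0.1242, 0.0184))
```

View pics/s6c.png

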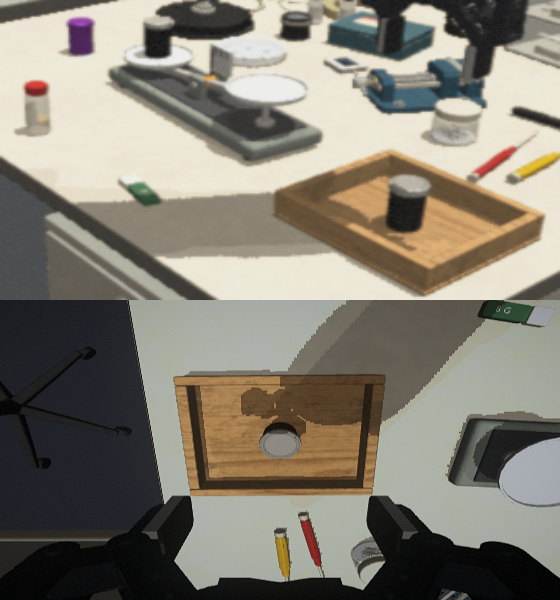

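can_2 stands upright at the tray's centre, at (280,440) in the wrist view, and can_1 stands on its lowered pan. The gripper is clear of everything, so I'm handing in.

```bash
python3 -c "
from h import *
print(r.job_done())"
```

```text
the job is handed in; nothing more can be done
None
```

The job is handed in: can_2 weighed heavier and now stands upright in the middle of the pine tray, while the lighter can_1 stands on the left pan; the last recorded time was about 14.5 s of the 61 s allowed, and no verdict came back at hand-in.

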